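# Lever the cover of a tile mould open with a scraper

### The arm

A 6-joint arm with a two-finger parallel gripper is mounted at the origin on the work surface. World frame = base frame: x ahead of the robot, y to its left, z up, the work surface at z = 0. Lengths are in m, angles in degrees, forces in N, time in s.
With the tool pointing down it reaches from about 0.25 to 0.725 m from the base axis. Payload 9.7 kg.
Tool frame: the origin (TCP) lies midway between the tips of the shut fingers; the grasp point (between the pads) lies 19 mm behind it; z points along the fingers, y is the line along which they close (so a half turn about z gives the same grasp; the last joint's range is limited). The gripper opens to 85 mm and grips with 20 to 120 N. Pads are 22 mm wide; open, the fingers measure 114 mm over their backs; the gripper's body (76 mm by 85 mm) begins 54 mm behind the grasp point. The pads swing forward as they close: fully open they stand 13 mm farther back than shut.
Start: joints at [-69.557, 4.979, 10.078, 95.1, 0, 90], TCP at [0.192, -0.515, 0.231] pointing down, gripper open.
Joint ranges: [-179.16, 179.16], [-48.56, 103.87], [-65.8, 70.77], [-126.05, 130.52], [-82.76, 87.17], [-180, 180]. Speed limits (degrees/s): [127.2, 127.2, 147.25, 180, 180, 180].

### API

Orientations are given as [roll, pitch, yaw] about the fixed x, y, z axes, in that order (R = Rz(yaw) Ry(pitch) Rx(roll)).
In Python, from workcell import readout, imaging, bot, spotter gives the robot as it stands.
- The arm moves only by the shell command python3 -m jog 'ROWS' [FORCE]. ROWS is JSON, a list of rows, each an object with "rotation": the turn, a rotation vector about the world's x, y, z in degrees, a list of three; "translation": the shift along the world's x, y, z in mm, a list of three; "grip": the finger opening in mm, from 0 to 85.4. In form: [{"rotation": [wx, wy, wz], "translation": [dx, dy, dz], "grip": grip}, ...]. A call has 1 to 20 rows; each row is the pose to reach, as a shift and turn from the pose commanded when the call began; what a row does not reach only later rows make up. A row lasts 1/10 s, in which the tool goes at most 50 mm and 8.59 degrees, less where a joint would pass 70% of its speed; a pose out of reach is approached as far as the arm can. A call with a gripper value outside its range is refused whole. The fingers move at their own pace and stop on an object; FORCE is the grip in N (left out, the last holds). Time passes only in rows, so rows that repeat a pose let the fingers close. It gives the time, the measured TCP pose, the force, the opening and the grip force at its end, in the units of the state.
- readout.get_obs(): the state, without advancing time (a new reading comes with each control period).
- imaging.camera(name): name is "side" or "top"; returns (picture, depth): 420x560x3 uint8, red, green, blue; 420x560 float32, m along the optical axis (not along the pixel's ray), 0 where there is no reading.
- imaging.camera_info(name): a dict with "vertical_fov" (degrees; the focal length in pixels is half the picture's height over the tangent of half this angle, whatever the lens; pixels are square), "cx", "cy" (the principal point, pixels), "k1" (the pictures are not rectified: a ray, as slopes to the right and down, at radius r is drawn at 1 + k1 r^2 times it, then the intrinsics apply), "extrinsics" (4x4, takes a point from camera to world coordinates). Camera axes: x right, y down, z forward; pixel columns grow to the right and rows downward; lengths in m; the calibration is good to about 2 mm. A picture is of the moment at which its call begins. camera_info takes no time and is no camera call.
- bot.job_done(): hands the job in; it is judged then, once.
Trained networks look in the newest picture that a camera, given by its name, has taken for a name from the list of things; names that differ only in an ending like _2 or _b are one class to them, and where a whole thing is asked for, a point or a joint stands for the part that bears it (a point fixed in the world has none). Each returns a list of dicts, best first, with "confidence" (0 to 1); they miss things now and then, are a little off and sometimes report something else, mostly with a low value. They report only what shows in the picture. A call takes as long as a camera call.
- spotter.spot_in(camera, target): "box" ([centre column, centre row, width, height] in pixels, round what is visible of it).
- spotter.mark_of(camera, target): "uv" ([column, row] in pixels: a listed point, or the origin of a listed thing).
The state is a dict: "time": time; "q": joint angles; "qd": joint speeds; "joint_efforts": joint torques, N m; "ee_pos": TCP position; "tcp_rot": TCP orientation; "wrist_force": force on the tool from outside, world axes, zero at the start; "torque": the same for the moment, N m; "opening": finger opening in m; "grasp_force": force on a finger pad.
Only numpy, scipy, OpenCV 4.12 (cv2) and the standard library are available. Lean on these libraries where they do the work, as an engineer would, in place of code of your own. Each camera call takes 0.05 s, during which the arm holds its last target. There are 200 camera calls.

### The job

The scraper has been pushed handle first under the low shelf: get it out, and with its blade in the notch at the mould's front lever the stuck cover up (never start the cover with the gripper itself). Swing the cover right back to its stop without flinging it, then leave the scraper lying flat on top of the low shelf, wholly on the deck. Leave everything else where it stands.

Things in the scene. Friction and masses are not known exactly. Their poses are not given: they have to be found in the camera images.
- scraper: flat scraper, 170 mm long, 24 mm wide, 0.1 kg: wooden handle 100 x 24 x 22 mm (box section), thin steel blade 70 x 24 x 3 mm. Origin: centre of the handle's underside. x runs from handle (-50 to +50 mm) to blade (+50 to +120), y across, z up; blade mid-plane at z 11 mm. At the start it lies flat on the bench, handle under the low shelf, about 40 mm of blade sticking out
- scraper_tip (a point): middle of the blade's front edge (120 mm ahead of the scraper's origin, 11 mm above its underside)
- shelf: low fixed bench shelf: plywood deck 200 (x) x 220 (y) x 8 mm, top 50 mm and underside 42 mm above the bench, on two side panels 6 mm thick at x = +-97 mm; open at its -y and +y sides. Origin: on the bench under the deck's centre. The scraper sticks out of the -y side. A tin stands on the deck near its +y edge
- mould: fixed dark steel tile mould 175 (x) x 200 (y) x 55 mm, x pointing from front (robot side) to hinge side. Origin: on the bench under its centre. Front wall at x -87.5 to -57.5 mm. The tile inside lies 38 mm above the bench, its brass bars 40 mm
- notch (a point): middle of the notch's mouth in the mould's front face, 49 mm above the bench; axes as the mould's. The notch, 50 mm wide and 12 mm deep (43 to 55 mm above the bench), runs through the 30 mm thick front wall into the cavity. Its first 18 mm are open above; then it passes under the cover's front edge
- cover_hinge (a point): middle of the cover's hinge line, which runs along the mould's y axis, 75 mm behind the mould's origin and 56 mm above the bench
- cover_edge (a point): middle of the lower front edge of the cover (the free edge), 144.5 mm from the hinge line
- cover (a joint): opening angle (rad) of the mould's cover, an aluminium plate 142 x 194 x 6 mm without a handle, its underside 55 mm above the bench when shut: 0 shut, 1.9 right back against its stop; the hinge is stiff, so the cover stays at any angle where it is left; about 4 N at the free edge lifts it
- red_bottle: plain red squeeze bottle, 48 mm diameter, 130 mm tall. A bystander; origin at the centre of its underside
- tin: small steel can, 50 mm diameter, 55 mm tall, standing on the rear (+y) part of the low shelf. A bystander; origin at the centre of its underside
- tile_a: loose terracotta tile 100 x 100 x 18 mm. A bystander; origin at the centre of its underside
- rub_block: wooden rubbing block 90 x 45 x 30 mm. A bystander; origin at the centre of its underside
- mug: white mug, 72 mm diameter, 85 mm tall. A bystander; origin at the centre of its underside
- brass_jar: brass jar with black cap, 56 mm diameter, 75 mm tall. A bystander; origin at the centre of its underside
- brush: flat paint brush with a wooden handle, lying on the bench. A bystander

How it is judged:
By the outcome, as a careful person would: the job done as asked, in the order asked, and still so for the second after the job is handed in, with the robot touching nothing.
It also fails if it takes over 58 s, if anything falls off the work surface, if the arm or the gripper's body presses on something with over 40 N, if the wrist force passes 120 N, or if a joint passes its speed limit or range.

## Working session

There is one attempt and no reset: what is moved stays moved. The work goes in short steps, Python scripts to look and compute and a shell command to move; the robot and the scene stay as the last step left them, time stands still between calls to the robot, and variables do not carry over. Pictures are saved under pics/ and viewed, at most 10 in all, crops included, and the job is handed in when it is done.

```bash
ls; mkdir -p pics; cat > h.py <<'E'
import numpy as np, cv2
from workcell import readout, imaging, bot, spotter
def K(n):
    i=imaging.camera_info(n); f=210/np.tan(np.radians(i['vertical_fov'])/2)
    return f,i['cx'],i['cy'],i['k1'],np.array(i['extrinsics'])
def ray(n,uv):
    f,cx,cy,k1,E=K(n); d=np.array([(uv[0]-cx)/f,(uv[1]-cy)/f]); s=d.copy()
    for _ in range(20): s=d/(1+k1*(s@s))
    return E[:3,3],E[:3,:3]@np.r_[s,1]
def at_z(n,uv,z):
    o,d=ray(n,uv); return o+d*(z-o[2])/d[2]
def at_d(n,uv,dep):
    o,d=ray(n,uv); return o+d*dep
def proj(n,P):
    f,cx,cy,k1,E=K(n); p=E[:3,:3].T@(np.array(P)-E[:3,3]); s=p[:2]/p[2]; s=s*(1+k1*(s@s)); return s*f+[cx,cy]
def tri(a,b):
    (o1,d1),(o2,d2)=a,b; A=np.c_[d1,-d2]; t=np.linalg.lstsq(A,o2-o1,rcond=None)[0]
    p,q=o1+d1*t[0],o2+d2*t[1]; return (p+q)/2,np.linalg.norm(p-q)
def cloud(n,dep):
    f,cx,cy,k1,E=K(n); v,u=np.mgrid[:420,:560]; d=np.stack([(u-cx)/f,(v-cy)/f],-1); s=d.copy()
    for _ in range(20): s=d/(1+k1*(s**2).sum(-1,keepdims=True))
    P=np.concatenate([s,np.ones((420,560,1))],-1)*dep[...,None]
    return P@E[:3,:3].T+E[:3,3]
E
cat > a.py <<'E'
from h import *
for n in('top','side'):
    im,d=imaging.camera(n); cv2.imwrite(f'pics/{n}0.png',im[...,::-1]); np.save(f'{n}0.npy',d); print(n,K(n)[4].round(3).tolist())
for t in 'scraper scraper_tip shelf mould notch cover_hinge cover_edge red_bottle tin tile_a rub_block mug brass_jar brush'.split():
    r={}
    for n in('top','side'):
        m=spotter.mark_of(n,t)
        if m: r[n]=m[0]; print(t,n,np.round(m[0]['uv'],1),round(m[0]['confidence'],2),at_z(n,m[0]['uv'],0).round(3))
    if len(r)==2: p,e=tri(ray('top',r['top']['uv']),ray('side',r['side']['uv'])); print('   tri',p.round(4),round(e,4))
E
python3 a.py
```

```text
pics
top [[0.017, -0.986, 0.167, 0.379], [-1.0, -0.018, -0.004, -0.054], [0.007, -0.167, -0.986, 1.073], [0.0, 0.0, 0.0, 1.0]]
side [[-0.986, -0.14, 0.093, 0.438], [-0.167, 0.749, -0.642, 0.739], [0.02, -0.648, -0.761, 1.04], [0.0, 0.0, 0.0, 1.0]]
scraper top [134.  180.5] 0.67 [0.656 0.348 0.   ]
scraper side [269.  199.3] 0.54 [ 0.613 -0.169  0.   ]
   tri [0.5456 0.1926 0.4155] 0.0054
scraper_tip top [226.5 258.9] 0.68 [0.441 0.077 0.   ]
scraper_tip side [306.8 268.2] 0.58 [0.451 0.08  0.   ]
   tri [ 0.4458  0.0771 -0.0054] 0.0097
shelf top [169.4 246.9] 0.76 [0.47  0.235 0.   ]
shelf side [291.9 318.7] 0.62 [0.47  0.248 0.   ]
   tri [ 0.471   0.2394 -0.0173] 0.0009
mould top [318.5 194.3] 0.72 [ 0.625 -0.173  0.   ]
mould side [270.1 197.3] 0.72 [ 0.611 -0.179  0.   ]
   tri [ 0.6153 -0.1709  0.0115] 0.0132
notch top [322.3 222.4] 0.64 [ 0.546 -0.183  0.   ]
notch side [290.6 190.4] 0.67 [ 0.546 -0.224  0.   ]
   tri [ 0.5394 -0.1773  0.0501] 0.0034
cover_hinge top [321.8 164.7] 0.68 [ 0.711 -0.182  0.   ]
cover_hinge side [241.5 182.2] 0.82 [ 0.723 -0.231  0.   ]
   tri [ 0.7
[... 480 characters left out ...]
] 0.61 [0.609 0.079 0.   ]
tile_a side [250.5 259.9] 0.92 [0.622 0.082 0.   ]
   tri [ 0.6168  0.0791 -0.0055] 0.0121
rub_block top [394.4 269. ] 0.94 [ 0.42  -0.381  0.   ]
rub_block side [331.5 161. ] 0.69 [ 0.419 -0.401  0.   ]
   tri [ 0.4193 -0.3734  0.0248] 0.0001
mug top [410.8 218.9] 0.75 [ 0.56  -0.432  0.   ]
mug side [295.  147.2] 0.64 [ 0.564 -0.451  0.   ]
   tri [ 0.5586 -0.4238  0.0235] 0.0055
brass_jar top [135.3 178.2] 0.59 [0.662 0.345 0.   ]
brass_jar side [211.6 336.5] 0.83 [0.672 0.335 0.   ]
   tri [0.6641 0.3408 0.0121] 0.0094
brush top [434.3 265.5] 0.74 [ 0.431 -0.494  0.   ]
brush side [330.4 141.3] 0.93 [ 0.433 -0.512  0.   ]
   tri [ 0.4314 -0.4842  0.0233] 0.0033
```

View pics/top0.png

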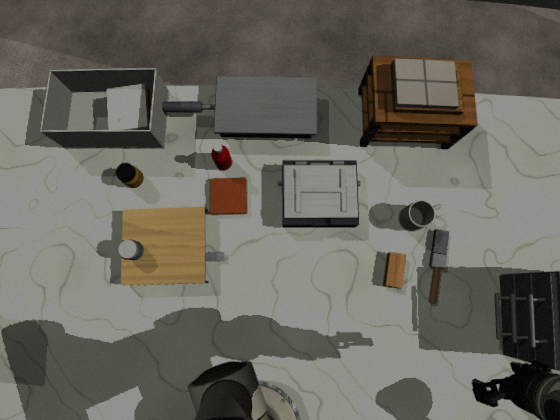

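View pics/side0.png

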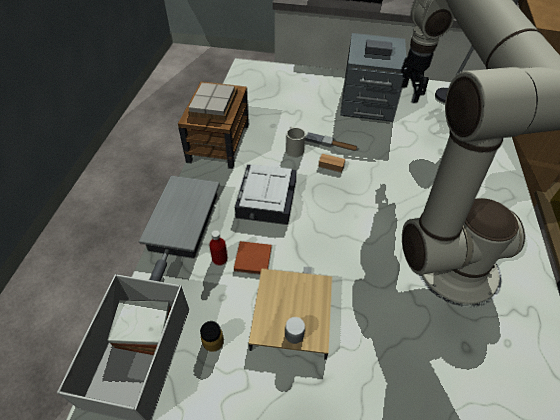

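The top view shows the shelf (122–206, 207–284), with the blade sticking out at about (207–227, 257). The mould's cover is at (284–358, 162–226) with its front facing the robot. Next I'll measure with depth and zoom in.

```bash
cat > b.py <<'E'
from h import *
crops=[]
for n,c1,c2 in(('top',(195,235,45,40),(275,150,95,85)),('side',(290,250,45,40),(230,160,75,67))):
    im=cv2.imread(f'pics/{n}0.png')
    crops.append(np.hstack([cv2.resize(im[y:y+h,x:x+w],(380,290),interpolation=cv2.INTER_CUBIC) for x,y,w,h in(c1,c2)]))
cv2.imwrite('pics/crop0.png',np.vstack(crops))
for n in('top','side'):
    C=cloud(n,np.load(f'{n}0.npy')); z=C[...,2]; ok=np.load(f'{n}0.npy')>0
    def sel(x0,x1,y0,y1,z0,z1):
        m=ok&(C[...,0]>x0)&(C[...,0]<x1)&(C[...,1]>y0)&(C[...,1]<y1)&(z>z0)&(z<z1); return C[m]
    def rect(P,nm):
        if len(P)<4: print(n,nm,len(P)); return
        r=cv2.minAreaRect((P[:,:2]*1000).astype(np.float32)); print(n,nm,len(P),'c',np.round(r[0],1),'size',np.round(r[1],1),'ang',round(r[2],2),'z',np.round(np.percentile(P[:,2],[5,50,95])*1000,1))
    rect(sel(.3,.62,.1,.37,.04,.062),'deck')
    rect(sel(.4,.5,.06,.125,.006,.022),'blade')
    rect(sel(.5,.76,-.3,-.08,.045,.085),'mould/cover')
    rect(sel(.5,.76,-.3,-.08,.058,.085),'cover top')
    rect(sel(.3,.62,.1,.4,.08,.12),'tin')
    P=sel(.3,.7,-.05,.1,-.01,.004); print('bench z',np.median(P[:,2]))
E
python3 b.py
```

```text
top deck 5994 c [469.3 240.1] size [200.9 223.4] ang 3.14 z [47.3 50.5 53.6]
top blade 145 c [450.1  98.6] size [45.9 54. ] ang 52.74 z [ 8.7 13.3 16.6]
top mould/cover 4575 c [ 619.3 -175.5] size [177.4 191.1] ang 1.04 z [54.1 61.8 66.3]
top cover top 3861 c [ 619.3 -174.5] size [174.8 188.4] ang 0.68 z [59.3 62.4 66.5]
top tin 349 c [455.  311.5] size [47.1 47.1] ang 45.18 z [ 88.3 104.7 108. ]
bench z 0.00045588615964642365
side deck 5360 c [472.3 239.9] size [198.5 222.3] ang 2.98 z [46.9 50.2 53.4]
side blade 54 c [450.5  93.9] size [21.  24.7] ang 6.93 z [ 9.  12.1 15.2]
side mould/cover 2129 c [ 619.9 -175.4] size [176.1 194.1] ang 1.19 z [53.8 61.3 65.9]
side cover top 1776 c [ 619.2 -175.4] size [168.2 190.6] ang 0.3 z [58.8 61.9 66.2]
side tin 370 c [457.7 314.3] size [48.5 46.8] ang 51.36 z [ 86.1 104.9 107.9]
bench z -0.0002134129799195028
```

View pics/crop0.png

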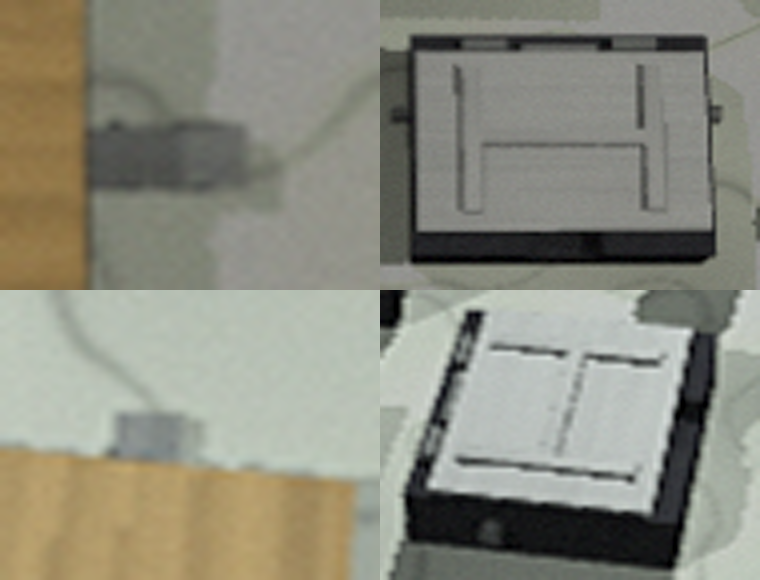

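The crops show the blade at about (205–224, 252–261) in the top view, pointing along −y. The mould's front strip is visible, but the notch itself is hard to make out. Next I'll refine the blade, the notch and the tool yaw.

```bash
cat > c.py <<'E'
from h import *
o=readout.get_obs(); print({k:np.round(o[k],3).tolist() for k in('time','q','ee_pos','tcp_rot','opening','wrist_force')})
for uv in((205.6,252.3),(205.6,261),(224.4,252.1),(224.4,260.6)): print('blade',at_z('top',uv,.0125).round(4))
im=cv2.imread('pics/top0.png')
C=cloud('top',np.load('top0.npy'))
print(im[213:230,284:362:2].sum(2)//3)
C=[cloud(n,np.load(n+'0.npy')).reshape(-1,3) for n in('top','side')]
for nm,c in zip(('top','side'),C):
    for y in range(-275,-70,10):
        m=(abs(c[:,1]*1000-y)<5)&(c[:,0]>.535)&(c[:,0]<.549)&(c[:,2]>.02)
        print(nm,y,m.sum(),np.round(np.percentile(c[m,2]*1000,[10,50,90])) if m.sum() else '')
E
python3 c.py
```

```text
{'time': 1.5, 'q': [-69.558, 4.979, 10.079, 95.101, 0.001, 90.004], 'ee_pos': [0.192, -0.515, 0.231], 'tcp_rot': [-179.999, -0.001, 20.438], 'opening': 0.085, 'wrist_force': [-0.274, -0.04, -0.527]}
blade [0.4565 0.1322 0.0125]
blade [0.4332 0.1311 0.0125]
blade [0.4581 0.0815 0.0125]
blade [0.4353 0.0806 0.0125]
[[103 126 130 129 132 133 132 132 135 136 136 136 135 136 136 135 139 137
  138 139 140 138 135 138 137 140 135 138 137 139 139 139 139 137 144 138
  135  61 129]
 [103 135 135 133 133 134 132 132 133 136 134 136 130 134 135 135 136 140
  134 136 135 136 134 133 134 137 136 136 135 136 137 138 140 136 140 142
  142  62 130]
 [102 132 133 133 133 133 132 130 136 134 136 137 135 139 141 138 137 136
  139 140 140 137 136 137 138 137 139 137 137 139 136 135 137 137 137 138
  135  62 134]
 [101 134 135 133 136 133 133 136 138 138 139 140 138 140 140 142 141 141
  134 133 132 131 129 133 131 130 129 130 130 128 129 131 128 131 126 127
  129  55 132]
 [ 85 110 110 109 114 112 115 113 112 111 115 117 111 117 114 113 118 113
   93  94  94  91  91  91  93  90  93  91  92  94  91  88  
[... 2380 characters left out ...]
-125 22 [53. 56. 58.]
top -115 23 [53. 56. 62.]
top -105 19 [54. 56. 64.]
top -95 22 [53. 56. 61.]
top -85 24 [52. 56. 62.]
top -75 22 [53. 55. 57.]
side -275 2 [50. 51. 52.]
side -265 8 [54. 55. 57.]
side -255 7 [54. 55. 57.]
side -245 11 [53. 55. 58.]
side -235 9 [53. 55. 56.]
side -225 8 [53. 55. 56.]
side -215 10 [52. 55. 57.]
side -205 7 [54. 55. 56.]
side -195 19 [40. 47. 54.]
side -185 9 [40. 44. 45.]
side -175 9 [40. 43. 45.]
side -165 10 [41. 44. 45.]
side -155 2 [43. 43. 43.]
side -145 5 [54. 55. 56.]
side -135 11 [53. 54. 56.]
side -125 8 [53. 56. 58.]
side -115 9 [53. 56. 60.]
side -105 11 [54. 56. 59.]
side -95 11 [52. 55. 58.]
side -85 12 [52. 54. 58.]
side -75 40 [24. 43. 54.]
```

```bash
python3 -m jog '[{"rotation":[0,0,-54],"translation":[120,310,-60],"grip":50},{"rotation":[0,0,-54],"translation":[120,310,-60],"grip":50},{"rotation":[0,0,-54],"translation":[120,310,-60],"grip":50},{"rotation":[0,0,-54],"translation":[120,310,-60],"grip":50},{"rotation":[0,0,-54],"translation":[120,310,-60],"grip":50},{"rotation":[0,0,-54],"translation":[120,310,-60],"grip":50},{"rotation":[0,0,-54],"translation":[120,310,-60],"grip":50},{"rotation":[0,0,-108],"translation":[254,619,-120],"grip":50},{"rotation":[0,0,-108],"translation":[254,619,-120],"grip":50},{"rotation":[0,0,-108],"translation":[254,619,-120],"grip":50},{"rotation":[0,0,-108],"translation":[254,619,-120],"grip":50},{"rotation":[0,0,-108],"translation":[254,619,-120],"grip":50},{"rotation":[0,0,-108],"translation":[254,619,-120],"grip":50},{"rotation":[0,0,-108],"translation":[254,619,-120],"grip":50},{"rotation":[0,0,-108],"translation":[254,619,-120],"grip":50},{"rotation":[0,0,-108],"translation":[254,619,-120],"grip":50},{"rotation":[0,0,-108],"translation":[254,619,-120],"grip":50}]' 40
```

```text
time: 3.2
ee_pos: [0.0359, -0.1711, 0.1362]
tcp_rot: [-176.1, 2.1, -84.5]
wrist_force: [-0.3, -0.6, 1.2]
opening: 0.0503
grasp_force: 0.0
```

```bash
python3 -m jog '[{"rotation":[0,0,0],"translation":[0,0,0],"grip":50}]'; python3 -c "
from h import *
o=readout.get_obs();print(np.round(o['q'],1),np.round(o['ee_pos'],3))"
```

```text
time: 3.3
ee_pos: [0.0357, -0.1724, 0.1374]
tcp_rot: [-176.1, 1.9, -84.6]
wrist_force: [-0.4, 0.2, 0.1]
opening: 0.0496
grasp_force: 0.0
[-84.7 -48.5 -38.3 102.2   3.9 179.9] [ 0.036 -0.172  0.137]
```

```bash
python3 -m jog '[{"rotation":[0,0,60],"translation":[264,-128,80],"grip":50},{"rotation":[0,0,60],"translation":[264,-128,80],"grip":50},{"rotation":[0,0,60],"translation":[264,-128,80],"grip":50},{"rotation":[0,0,60],"translation":[264,-128,80],"grip":50},{"rotation":[0,0,60],"translation":[264,-128,80],"grip":50},{"rotation":[0,0,60],"translation":[264,-128,80],"grip":50},{"rotation":[0,0,60],"translation":[264,-128,80],"grip":50},{"rotation":[0,0,60],"translation":[264,-128,80],"grip":50}]'; cat > s.py <<'E'
# usage: s.py x y z roll pitch yaw -> translation(mm) and rotvec(deg) from the present pose
import sys
from h import *
from scipy.spatial.transform import Rotation as R
o=readout.get_obs(); print('t',o['time'],'q',np.round(o['q'],1),'pos',np.round(o['ee_pos'],4),'rpy',np.round(o['tcp_rot'],1))
if len(sys.argv)>6:
    a=np.array(sys.argv[1:7],float); print('trans',((a[:3]-o['ee_pos'])*1000).round(1),'rot',(R.from_euler('xyz',a[3:],degrees=True)*R.from_euler('xyz',o['tcp_rot'],degrees=True).inv()).as_rotvec(degrees=True).round(1))
E
python3 s.py .446 .104 .11 180 0 92
```

```text
time: 4.1
ee_pos: [0.3035, -0.3, 0.2165]
tcp_rot: [-175.9, 2.0, -23.9]
wrist_force: [-0.5, -0.7, -0.2]
opening: 0.05
grasp_force: 0.0
t 4.1 q [-46.7  -8.7  -5.   97.1   3.  157.2] pos [ 0.3035 -0.3     0.2165] rpy [-175.9    2.   -23.9]
trans [ 142.5  404.  -106.5] rot [ -2.7  -4.7 115.9]
```

```bash
python3 -m jog '[{"rotation":[-2.7,-4.7,115.9],"translation":[142.5,404,-60],"grip":50},{"rotation":[-2.7,-4.7,115.9],"translation":[142.5,404,-60],"grip":50},{"rotation":[-2.7,-4.7,115.9],"translation":[142.5,404,-60],"grip":50},{"rotation":[-2.7,-4.7,115.9],"translation":[142.5,404,-60],"grip":50},{"rotation":[-2.7,-4.7,115.9],"translation":[142.5,404,-60],"grip":50},{"rotation":[-2.7,-4.7,115.9],"translation":[142.5,404,-60],"grip":50},{"rotation":[-2.7,-4.7,115.9],"translation":[142.5,404,-60],"grip":50},{"rotation":[-2.7,-4.7,115.9],"translation":[142.5,404,-60],"grip":50},{"rotation":[-2.7,-4.7,115.9],"translation":[142.5,404,-60],"grip":50},{"rotation":[-2.7,-4.7,115.9],"translation":[142.5,404,-60],"grip":50},{"rotation":[-2.7,-4.7,115.9],"translation":[142.5,404,-80],"grip":50},{"rotation":[-2.7,-4.7,115.9],"translation":[142.5,404,-100],"grip":50},{"rotation":[-2.7,-4.7,115.9],"translation":[142.5,404,-106],"grip":50},{"rotation":[-2.7,-4.7,115.9],"translation":[142.5,404,-106],"grip":50},{"rotation":[-2.7,-4.7,115.9],"translation":[142.5,404,-106],"grip":50}]'; python3 s.py .446 .104 .004 180 0 92
```

```text
time: 5.6
ee_pos: [0.4426, 0.1037, 0.1112]
tcp_rot: [179.9, -0.1, 91.5]
wrist_force: [-0.3, -0.2, -0.1]
opening: 0.0496
grasp_force: 0.0
t 5.6 q [ 1.310e+01 -8.900e+00 -1.670e+01  8.210e+01  1.000e-01  1.016e+02] pos [0.4426 0.1037 0.1112] rpy [ 1.799e+02 -1.000e-01  9.150e+01]
trans [   3.4    0.3 -107.2] rot [-0.1  0.1  0.5]
```

```bash
python3 -m jog '[{"rotation":[0,0,0],"translation":[2,0,-40],"grip":50},{"rotation":[0,0,0],"translation":[2,0,-75],"grip":50},{"rotation":[0,0,0],"translation":[2,0,-95],"grip":50},{"rotation":[0,0,0],"translation":[2,0,-107],"grip":50},{"rotation":[0,0,0],"translation":[2,0,-107],"grip":15},{"rotation":[0,0,0],"translation":[2,0,-107],"grip":15},{"rotation":[0,0,0],"translation":[2,0,-107],"grip":15},{"rotation":[0,0,0],"translation":[2,0,-107],"grip":15},{"rotation":[0,0,0],"translation":[2,0,-107],"grip":15},{"rotation":[0,0,0],"translation":[2,0,-107],"grip":15}]' 40
```

```text
time: 6.6
ee_pos: [0.4462, 0.1038, 0.0048]
tcp_rot: [179.9, -0.1, 91.6]
wrist_force: [0.1, -0.9, 2.6]
opening: 0.0222
grasp_force: 39.3
```

```bash
python3 -m jog '[{"rotation":[0,0,0],"translation":[0,-10,0],"grip":15},{"rotation":[0,0,0],"translation":[0,-30,0],"grip":15},{"rotation":[0,0,0],"translation":[0,-55,0],"grip":15},{"rotation":[0,0,0],"translation":[0,-80,0],"grip":15},{"rotation":[0,0,0],"translation":[0,-105,0],"grip":15},{"rotation":[0,0,0],"translation":[0,-130,0],"grip":15},{"rotation":[0,0,0],"translation":[0,-150,0],"grip":15},{"rotation":[0,0,0],"translation":[0,-165,0],"grip":15},{"rotation":[0,0,0],"translation":[0,-170,0],"grip":15},{"rotation":[0,0,0],"translation":[0,-170,0],"grip":15},{"rotation":[0,0,0],"translation":[0,-170,0],"grip":50},{"rotation":[0,0,0],"translation":[0,-170,0],"grip":50},{"rotation":[0,0,0],"translation":[0,-170,20],"grip":50},{"rotation":[0,0,0],"translation":[0,-170,60],"grip":50},{"rotation":[0,0,0],"translation":[0,-170,110],"grip":50},{"rotation":[0,0,0],"translation":[-50,-220,150],"grip":50},{"rotation":[0,0,0],"translation":[-100,-250,150],"grip":50},{"rotation":[0,0,0],"translation":[-100,-250,150],"grip":50}]'
cat > d.py <<'E'
from h import *
im,d=imaging.camera('top'); im2,d2=imaging.camera('side')
cv2.imwrite('pics/s1.png',np.hstack([cv2.resize(im[170:310,120:400],(400,200))[...,::-1],cv2.resize(im2[150:360,180:460],(400,300))[:200,:,::-1]]))
for n,dd in(('top',d),('side',d2)):
    c=cloud(n,dd).reshape(-1,3); ok=(dd>0).ravel()
    m=ok&(c[:,0]>.38)&(c[:,0]<.51)&(c[:,1]>-.12)&(c[:,1]<.11)&(c[:,2]>.006)&(c[:,2]<.03); P=c[m]
    print(n,len(P)); 
    if len(P)<10: continue
    r=cv2.minAreaRect((P[:,:2]*1000).astype(np.float32)); print(r)
    H=P[P[:,2]>.018]; r=cv2.minAreaRect((H[:,:2]*1000).astype(np.float32)); print('handle',r,np.median(H[:,2]))
    f=np.polyfit(P[:,1],P[:,0],1); print('axis x=',f, 'ends y',P[:,1].min(),P[:,1].max(),'x mean handle',H.mean(0))
for t in('scraper','scraper_tip'):
    for n in('top','side'):
        m=spotter.mark_of(n,t)
        if m: print(t,n,round(m[0]['confidence'],2),at_z(n,m[0]['uv'],.011).round(4))
E
python3 d.py
```

```text
time: 8.4
ee_pos: [0.3444, -0.1466, 0.1552]
tcp_rot: [179.9, -0.1, 91.7]
wrist_force: [0.2, -0.1, 0.1]
opening: 0.0502
grasp_force: 0.0
top 570
((442.93377685546875, -10.945083618164062), (220.2375030517578, 118.72088623046875), 87.21916198730469)
handle ((440.5058898925781, 5.153404235839844), (21.68090057373047, 146.43707275390625), 1.0661386251449585) 0.02230102788822197
axis x= [-0.02305363  0.44105095] ends y -0.1196629725013611 0.09661743171238527 x mean handle [0.44002791 0.03086968 0.02227501]
side 349
((448.5558166503906, -10.205413818359375), (186.8360137939453, 66.0291748046875), 79.39495086669922)
handle ((444.7254638671875, 31.48029327392578), (23.809009552001953, 100.75180053710938), 0.7083756327629089) 0.021812344521924598
axis x= [-0.00552951  0.4447936 ] ends y -0.10573241020647317 0.08512156824267303 x mean handle [0.44471991 0.03451359 0.02179983]
scraper top 0.96 [0.431  0.0187 0.011 ]
scraper side 0.74 [0.4486 0.0418 0.011 ]
scraper_tip top 0.59 [ 0.4495 -0.0893  0.011 ]
scraper_tip side 0.74 [0.7201 0.0954 0.011 ]
```

View pics/s1.png

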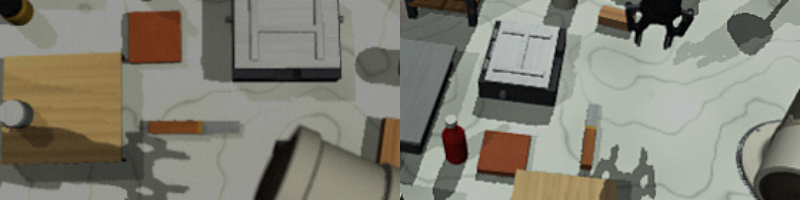

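The scraper is fully out, lying along −y with the handle centre at about (0.4425, 0.032). I'll grasp the handle a little ahead of its centre, lift it and turn it to +x.

```bash
python3 -m jog '[{"rotation":[0,0,0],"translation":[33,53,-20],"grip":55},{"rotation":[0,0,0],"translation":[66,106,-40],"grip":55},{"rotation":[0,0,0],"translation":[90,147,-50],"grip":55},{"rotation":[0,0,-0.7],"translation":[98,158.6,-80],"grip":55},{"rotation":[0,0,-0.7],"translation":[98,158.6,-115],"grip":55},{"rotation":[0,0,-0.7],"translation":[98,158.6,-140],"grip":55},{"rotation":[0,0,-0.7],"translation":[98,158.6,-151],"grip":55},{"rotation":[0,0,-0.7],"translation":[98,158.6,-151],"grip":55},{"rotation":[0,0,-0.7],"translation":[98,158.6,-151],"grip":15},{"rotation":[0,0,-0.7],"translation":[98,158.6,-151],"grip":15},{"rotation":[0,0,-0.7],"translation":[98,158.6,-151],"grip":15},{"rotation":[0,0,-0.7],"translation":[98,158.6,-151],"grip":15},{"rotation":[0,0,-0.7],"translation":[98,158.6,-151],"grip":15},{"rotation":[0,0,-0.7],"translation":[98,158.6,-151],"grip":15}]' 100; python3 s.py .40 -.1735 .052 180 0 180
```

```text
time: 10.1
ee_pos: [0.4449, 0.0122, 0.0051]
tcp_rot: [179.8, -0.1, 90.9]
wrist_force: [-0.7, 0.6, 5.4]
opening: 0.0218
grasp_force: 99.0
t 10.1 q [  1.5  -7.8 -27.6  70.    0.1  90.6] pos [0.4449 0.0122 0.0051] rpy [ 1.798e+02 -1.000e-01  9.090e+01]
trans [ -44.9 -185.7   46.9] rot [-0.3  0.1 89.1]
```

```bash
python3 -m jog '[{"rotation":[0,0,0],"translation":[0,0,30],"grip":15},{"rotation":[0,0,8],"translation":[-20,0,60],"grip":15},{"rotation":[0,0,16],"translation":[-50,-20,80],"grip":15},{"rotation":[0,0,24],"translation":[-75,-40,80],"grip":15},{"rotation":[0,0,32],"translation":[-75,-60,80],"grip":15},{"rotation":[0,0,40],"translation":[-75,-80,80],"grip":15},{"rotation":[0,0,48],"translation":[-75,-100,80],"grip":15},{"rotation":[0,0,56],"translation":[-75,-120,80],"grip":15},{"rotation":[0,0,64],"translation":[-75,-140,80],"grip":15},{"rotation":[0,0,72],"translation":[-75,-160,80],"grip":15},{"rotation":[0,0,80],"translation":[-75,-175,80],"grip":15},{"rotation":[0,0,87],"translation":[-75,-186,80],"grip":15},{"rotation":[0,0,90],"translation":[-75,-186,80],"grip":15},{"rotation":[0,0,90],"translation":[-75,-186,80],"grip":15},{"rotation":[0,0,90],"translation":[-75,-186,80],"grip":15}]'
cat > e.py <<'E'
from h import *
import sys
tag,zt=sys.argv[1],float(sys.argv[2])
im,d=imaging.camera('top'); im2,d2=imaging.camera('side')
cv2.imwrite(f'pics/{tag}.png',np.hstack([cv2.resize(im[140:280,260:400],(400,400)),cv2.resize(im2[140:260,220:340],(400,400))])[...,::-1])
o=readout.get_obs(); print(np.round(o['ee_pos'],4),np.round(o['tcp_rot'],1))
r={}
for n in('top','side'):
    m=spotter.mark_of(n,'scraper_tip')
    if m: r[n]=ray(n,m[0]['uv']); print(n,np.round(m[0]['uv'],1),round(m[0]['confidence'],2),at_z(n,m[0]['uv'],zt).round(4))
if len(r)==2: print('tri',tri(r['top'],r['side']))
for n,dd in(('top',d),('side',d2)):
    c=cloud(n,dd).reshape(-1,3); p=o['ee_pos']
    m=(dd.ravel()>0)&(c[:,0]>p[0]+.02)&(c[:,0]<p[0]+.12)&(abs(c[:,1]-p[1])<.03)&(abs(c[:,2]-zt)<.025); P=c[m]
    B=P[P[:,0]>p[0]+.045]
    if len(B)>5: print(n,'blade z',np.percentile(B[:,2],[10,50,90]).round(4),'y',np.percentile(B[:,1],[2,50,98]).round(4),'x max',np.percentile(B[:,0],98),'n',len(B),'slopes dy/dx',np.polyfit(B[:,0],B[:,1],1)[0].round(3),'dz/dx',np.polyfit(B[:,0],B[:,2],1)[0].round(3))
E
python3 e.py s2 .091
```

```text
time: 11.6
ee_pos: [0.3687, -0.1738, 0.0837]
tcp_rot: [180.0, -0.0, -179.2]
wrist_force: [-0.6, 0.4, -1.5]
opening: 0.0217
grasp_force: 98.5
[ 0.3687 -0.1736  0.0835] [ 1.800e+02 -1.000e-01 -1.791e+02]
top [321.1 247.8] 0.62 [ 0.4672 -0.1692  0.091 ]
side [313.1 185.8] 0.82 [ 0.4688 -0.1732  0.091 ]
tri (array([ 0.46770833, -0.16873526,  0.0954943 ]), np.float64(0.0018246622308043066))
top blade z [0.0896 0.0917 0.094 ] y [-0.1838 -0.1713 -0.1613] x max 0.4641163861242932 n 178 slopes dy/dx -0.131 dz/dx 0.005
side blade z [0.0884 0.0908 0.0931] y [-0.186  -0.1715 -0.1592] x max 0.466240944761588 n 103 slopes dy/dx 0.011 dz/dx 0.016
```

View pics/s2.png

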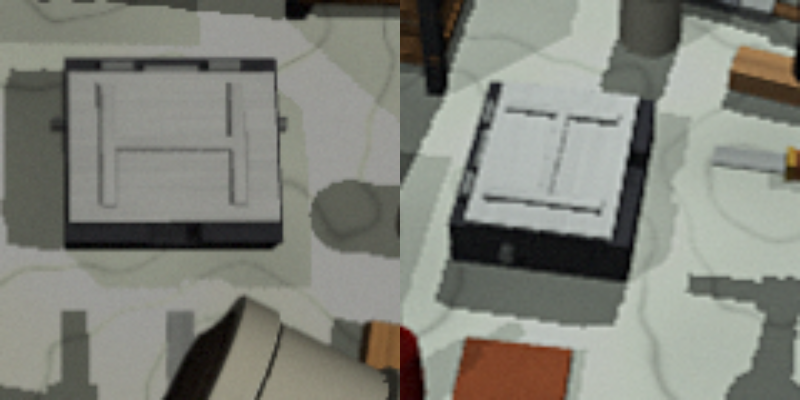

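```bash
python3 -m jog '[{"rotation":[0,0,0],"translation":[20,-1,-20],"grip":15},{"rotation":[0,0,0],"translation":[40,-1,-38],"grip":15},{"rotation":[0,0,0],"translation":[40,-1,-41.5],"grip":15},{"rotation":[0,0,0],"translation":[40,-1,-41.5],"grip":15},{"rotation":[0,0,0],"translation":[55,-1,-41.5],"grip":15},{"rotation":[0,0,0],"translation":[70,-1,-41.5],"grip":15},{"rotation":[0,0,0],"translation":[85,-1,-41.5],"grip":15},{"rotation":[0,0,0],"translation":[97,-1,-41.5],"grip":15},{"rotation":[0,0,0],"translation":[106,-1,-41.5],"grip":15},{"rotation":[0,0,0],"translation":[106,-1,-41.5],"grip":15}]'; python3 e.py s3 .05
```

```text
time: 12.8
ee_pos: [0.4752, -0.1747, 0.042]
tcp_rot: [180.0, -0.1, -179.1]
wrist_force: [-1.1, 0.6, -0.9]
opening: 0.0219
grasp_force: 98.5
[ 0.4742 -0.1746  0.0417] [ 1.799e+02 -1.000e-01 -1.791e+02]
top [392.4 271.6] 0.53 [ 0.4116 -0.3602  0.05  ]
side [283.9 189. ] 0.6 [ 0.564  -0.1799  0.05  ]
tri (array([ 0.50723661, -0.4193814 , -0.19271925]), np.float64(0.17758356888002916))
top blade z [0.044  0.0618 0.064 ] y [-0.1646 -0.1515 -0.1461] x max 0.5924054351745169 n 109 slopes dy/dx -0.158 dz/dx 0.294
side blade z [0.0451 0.0598 0.0636] y [-0.2031 -0.1752 -0.1459] x max 0.5925976914171897 n 281 slopes dy/dx 0.066 dz/dx 0.278
```

```bash
python3 -m jog '[{"rotation":[0,-2,0],"translation":[0.3,0,-3],"grip":10},{"rotation":[0,-4,0],"translation":[0.6,0,-6],"grip":10},{"rotation":[0,-6,0],"translation":[1,0,-8],"grip":10},{"rotation":[0,-8,0],"translation":[1.5,0,-10],"grip":10},{"rotation":[0,-10,0],"translation":[2,0,-12],"grip":10},{"rotation":[0,-12,0],"translation":[2.6,0,-14],"grip":10},{"rotation":[0,-12,0],"translation":[2.6,0,-14],"grip":10}]' 120; python3 e.py s4 .05
```

```text
time: 13.7
ee_pos: [0.476, -0.1746, 0.0274]
tcp_rot: [-179.9, 11.9, -179.1]
wrist_force: [0.3, 0.6, -1.3]
opening: 0.0209
grasp_force: 122.2
[ 0.4768 -0.1748  0.0279] [-179.8   11.9 -179.1]
top [319.3 210.4] 0.45 [ 0.5697 -0.1693  0.05  ]
side [283.2 190.4] 0.68 [ 0.5653 -0.1732  0.05  ]
tri (array([ 0.566558  , -0.16851767,  0.05562124]), np.float64(0.004037585814379235))
top blade z [0.0442 0.0608 0.0639] y [-0.2038 -0.1751 -0.1464] x max 0.5952947479684283 n 631 slopes dy/dx -0.007 dz/dx 0.301
side blade z [0.0456 0.06   0.0636] y [-0.2029 -0.1752 -0.146 ] x max 0.5951217954745628 n 296 slopes dy/dx 0.054 dz/dx 0.273
```

```bash
for i in 1; do python3 -m jog '[{"rotation":[0,-1.5,0],"translation":[0,0,0],"grip":10},{"rotation":[0,-3,0],"translation":[0,0,0],"grip":10}]'; python3 -m jog '[{"rotation":[0,0,0],"translation":[0,0,1.5],"grip":10},{"rotation":[0,0,0],"translation":[0,0,3],"grip":10}]';python3 -m jog '[{"rotation":[0,-1,0],"translation":[0,0,1.5],"grip":10},{"rotation":[0,-2,0],"translation":[0,0,3],"grip":10}]'; done
```

```text
time: 14.1
ee_pos: [0.4772, -0.1745, 0.0271]
tcp_rot: [-179.8, 15.0, -179.0]
wrist_force: [2.7, 0.5, -5.8]
opening: 0.0209
grasp_force: 121.6
time: 14.3
ee_pos: [0.4764, -0.1744, 0.0303]
tcp_rot: [-179.8, 14.8, -179.1]
wrist_force: [-1.2, 1.5, -4.9]
opening: 0.021
grasp_force: 121.7
time: 14.5
ee_pos: [0.4774, -0.1746, 0.0338]
tcp_rot: [-179.8, 17.0, -179.0]
wrist_force: [2.7, 0.6, -6.4]
opening: 0.0211
grasp_force: 121.6
```

```bash
cat > cov.py <<'E'
from h import *
import sys
tag=sys.argv[1]
o=readout.get_obs(); print('t',o['time'],np.round(o['ee_pos'],4),np.round(o['tcp_rot'],1),'F',np.round(o['wrist_force'],1),'q',np.round(o['q'],0))
Q=[]
for n in('top','side'):
    im,d=imaging.camera(n)
    cv2.imwrite(f'pics/{tag}{n}.png',cv2.resize(im[100:260,230:390] if n=='top' else im[110:270,190:350],(390,390),interpolation=cv2.INTER_CUBIC)[...,::-1])
    c=cloud(n,d).reshape(-1,3); m=(d.ravel()>0)&(c[:,1]>-.265)&(c[:,1]<-.215)&(c[:,0]>.50)&(c[:,0]<.80)&(c[:,2]>.045)
    r=np.hypot(c[:,0]-.6945,c[:,2]-.056); a=np.degrees(np.arctan2(c[:,2]-.056,.6945-c[:,0]))
    m2=m&(r>.07)&(r<.14); print(n,'cover angle at r 70-140: pct10/50/90',np.percentile(a[m2],[10,50,90]).round(1),m2.sum())
cv2.imwrite(f'pics/{tag}.png',np.hstack([cv2.imread(f'pics/{tag}{n}.png') for n in('top','side')]))
E
python3 cov.py c1
```

```text
t 14.5 [ 0.4774 -0.1746  0.0338] [-179.8   17.  -179. ] F [ 2.7  0.6 -6.4] q [-24. -16. -33.  57.   7. -24.]
top cover angle at r 70-140: pct10/50/90 [ 8.   9.4 12.3] 503
side cover angle at r 70-140: pct10/50/90 [ 7.9  9.4 11.7] 210
```

View pics/c1.png

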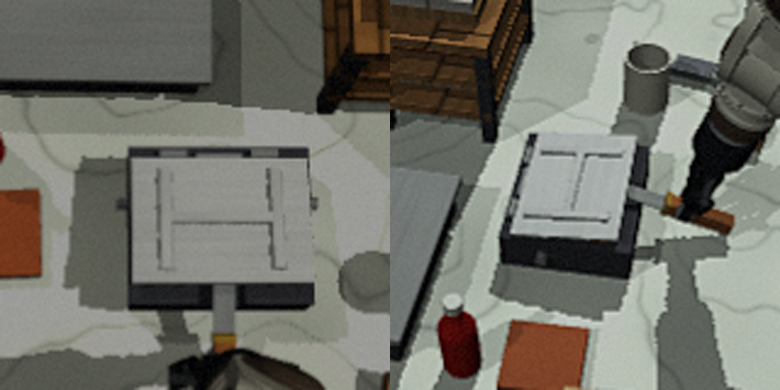

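The cover has been levered open about 6°, with only about 6 N at the wrist. Now I'll swing it slowly along its arc with the blade tip.

```bash
python3 -m jog '[{"rotation":[0,0,0],"translation":[0.7,0,5.3],"grip":10},{"rotation":[0,0,0],"translation":[1.6,0,10.7],"grip":10},{"rotation":[0,0,0],"translation":[2.8,0,16],"grip":10},{"rotation":[0,0,0],"translation":[4.2,0,21.2],"grip":10},{"rotation":[0,0,0],"translation":[5.8,0,26.4],"grip":10},{"rotation":[0,0,0],"translation":[7.6,0,31.4],"grip":10},{"rotation":[0,0,0],"translation":[9.7,0,36.4],"grip":10},{"rotation":[0,0,0],"translation":[11.9,0,41.4],"grip":10},{"rotation":[0,0,0],"translation":[14.4,0,46.2],"grip":10},{"rotation":[0,0,0],"translation":[17.1,0,50.8],"grip":10},{"rotation":[0,0,0],"translation":[20,0,55.4],"grip":10},{"rotation":[0,0,0],"translation":[23.1,0,59.9],"grip":10},{"rotation":[0,0,0],"translation":[26.4,0,64.2],"grip":10},{"rotation":[0,0,0],"translation":[29.9,0,68.3],"grip":10},{"rotation":[0,0,0],"translation":[33.5,0,72.3],"grip":10},{"rotation":[0,0,0],"translation":[37.3,0,76.1],"grip":10}]'; python3 cov.py c2
```

```text
time: 16.2
ee_pos: [0.5149, -0.1747, 0.1102]
tcp_rot: [-179.8, 16.9, -179.0]
wrist_force: [-3.4, 1.0, -2.6]
opening: 0.0214
grasp_force: 122.2
t 16.2 [ 0.5149 -0.1747  0.1102] [-179.8   16.9 -179. ] F [-3.4  1.  -2.6] q [-22. -12. -22.  65.   6. -22.]
top cover angle at r 70-140: pct10/50/90 [-0.7 48.8 51.3] 409
side cover angle at r 70-140: pct10/50/90 [48.3 49.9 51.9] 139
```

View pics/c2.png

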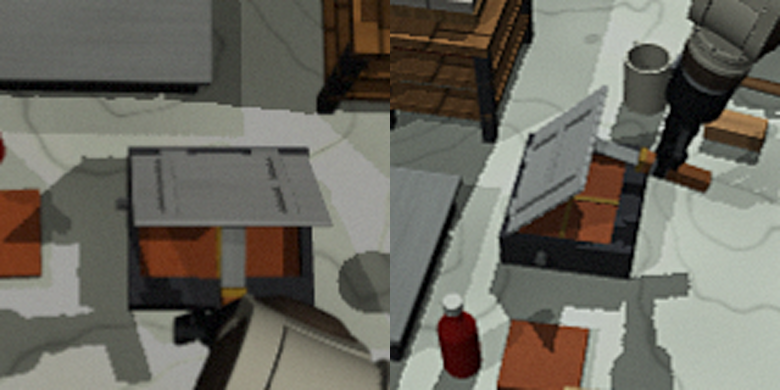

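```bash
python3 -m jog '[{"rotation":[0,0,0],"translation":[4,0,3.7],"grip":10},{"rotation":[0,0,0],"translation":[8.1,0,7.2],"grip":10},{"rotation":[0,0,0],"translation":[12.4,0,10.5],"grip":10},{"rotation":[0,0,0],"translation":[16.8,0,13.6],"grip":10},{"rotation":[0,0,0],"translation":[21.4,0,16.5],"grip":10},{"rotation":[0,0,0],"translation":[26.1,0,19.3],"grip":10},{"rotation":[0,0,0],"translation":[30.9,0,21.8],"grip":10},{"rotation":[0,0,0],"translation":[35.8,0,24.1],"grip":10},{"rotation":[0,0,0],"translation":[40.8,0,26.2],"grip":10},{"rotation":[0,0,0],"translation":[45.8,0,28],"grip":10},{"rotation":[0,0,0],"translation":[51,0,29.7],"grip":10},{"rotation":[0,0,0],"translation":[56.2,0,31.1],"grip":10},{"rotation":[0,0,0],"translation":[61.5,0,32.3],"grip":10},{"rotation":[0,0,0],"translation":[66.8,0,33.2],"grip":10},{"rotation":[0,0,0],"translation":[72.2,0,33.9],"grip":10},{"rotation":[0,0,0],"translation":[77.6,0,34.4],"grip":10},{"rotation":[0,0,0],"translation":[83,0,34.7],"grip":10},{"rotation":[0,0,0],"translation":[88.4,0,34.7],"grip":10},{"rotation":[0,0,0],"translation":[93.8,0,34.5],"grip":10},{"rotation":[0,0,0],"translation":[99.2,0,34],"grip":10}]'; python3 cov.py c3
```

```text
time: 18.3
ee_pos: [0.6142, -0.1748, 0.1438]
tcp_rot: [-179.8, 16.9, -179.0]
wrist_force: [-2.0, 0.3, 0.7]
opening: 0.0211
grasp_force: 122.4
t 18.3 [ 0.6142 -0.1748  0.1438] [-179.8   16.9 -179. ] F [-2.   0.3  0.7] q [-18.  -0.  -7.  67.   5. -18.]
top cover angle at r 70-140: pct10/50/90 [95.5 96.  96.6] 242
side cover angle at r 70-140: pct10/50/90 [95.3 96.2 96.9] 86
```

```bash
python3 -m jog '[{"rotation":[0,0,0],"translation":[4.1,0,-0.5],"grip":10},{"rotation":[0,0,0],"translation":[8.3,0,-1.2],"grip":10},{"rotation":[0,0,0],"translation":[12.6,0,-2],"grip":10},{"rotation":[0,0,0],"translation":[16.8,0,-3],"grip":10},{"rotation":[0,0,0],"translation":[21,0,-4.1],"grip":10},{"rotation":[0,0,0],"translation":[24.1,0,-5],"grip":10}]';python3 -m jog '[{"rotation":[0,0,0],"translation":[1.6,0,-0.5],"grip":10},{"rotation":[0,0,0],"translation":[3.1,0,-1.1],"grip":10},{"rotation":[0,0,0],"translation":[3.1,0,-1.1],"grip":10}]'; python3 cov.py c4
```

```text
time: 19.0
ee_pos: [0.6382, -0.1746, 0.1386]
tcp_rot: [-179.8, 16.9, -179.0]
wrist_force: [-2.4, 2.1, -0.8]
opening: 0.0209
grasp_force: 122.4
time: 19.3
ee_pos: [0.6411, -0.1747, 0.1377]
tcp_rot: [-179.8, 16.9, -179.0]
wrist_force: [-0.9, 0.4, -1.0]
opening: 0.0213
grasp_force: 122.4
t 19.3 [ 0.6411 -0.1747  0.1377] [-179.8   16.9 -179. ] F [-0.9  0.4 -1. ] q [-17.   3.  -4.  66.   5. -18.]
top cover angle at r 70-140: pct10/50/90 [108.5 109.2 109.9] 220
side cover angle at r 70-140: pct10/50/90 [ -0.8 108.9 109.8] 169
```

```bash
python3 -m jog '[{"rotation":[0,0,0],"translation":[1,0,-0.4],"grip":10},{"rotation":[0,0,0],"translation":[1,0,-0.4],"grip":10}]';python3 -m jog '[{"rotation":[0,0,0],"translation":[1,0,-0.4],"grip":10},{"rotation":[0,0,0],"translation":[1,0,-0.4],"grip":10}]';python3 -m jog '[{"rotation":[0,0,0],"translation":[1,0,-0.4],"grip":10},{"rotation":[0,0,0],"translation":[1,0,-0.4],"grip":10}]'
```

```text
time: 19.6
ee_pos: [0.6419, -0.1748, 0.1373]
tcp_rot: [-179.8, 16.9, -179.0]
wrist_force: [-1.3, 1.2, 0.1]
opening: 0.0211
grasp_force: 122.4
time: 19.8
ee_pos: [0.6424, -0.1748, 0.1367]
tcp_rot: [-179.8, 16.8, -179.1]
wrist_force: [-5.8, 0.4, 0.7]
opening: 0.0211
grasp_force: 122.7
time: 20.0
ee_pos: [0.6427, -0.1748, 0.1361]
tcp_rot: [-179.8, 16.8, -179.1]
wrist_force: [-11.2, 0.3, 2.9]
opening: 0.0207
grasp_force: 123.0
```

The force rose as the cover met its stop, and the cameras give about 109°. Next I'll back off, level the scraper and carry it over the shelf.

```bash
python3 -m jog '[{"rotation":[0,0,0],"translation":[-15,0,1],"grip":10},{"rotation":[0,0,0],"translation":[-45,0,10],"grip":10},{"rotation":[0,0,0],"translation":[-85,0,20],"grip":10},{"rotation":[0,4,0],"translation":[-125,0,30],"grip":10},{"rotation":[0,8,0],"translation":[-165,15,30],"grip":10},{"rotation":[0,12,0],"translation":[-185,45,30],"grip":10},{"rotation":[0,16,0],"translation":[-190,85,30],"grip":10},{"rotation":[0,16.8,1],"translation":[-190,125,30],"grip":10},{"rotation":[0,16.8,2],"translation":[-190,170,30],"grip":10},{"rotation":[0,16.8,2],"translation":[-190,215,30],"grip":10},{"rotation":[0,16.8,2],"translation":[-190,260,20],"grip":10},{"rotation":[0,16.8,2],"translation":[-188,300,5],"grip":10},{"rotation":[0,16.8,2],"translation":[-185,340,-10],"grip":10},{"rotation":[0,16.8,2],"translation":[-184,365,-25],"grip":10},{"rotation":[0,16.8,2],"translation":[-184,370,-35],"grip":10},{"rotation":[0,16.8,2],"translation":[-184,370,-35],"grip":10},{"rotation":[0,16.8,2],"translation":[-184,370,-35],"grip":10}]'
python3 e.py s5 .107; sed 's/imaging.camera(n)$/&/' cov.py >/dev/null; python3 - <<'E'
from h import *
a,d=imaging.camera('top'); b,d2=imaging.camera('side')
cv2.imwrite('pics/s6.png',np.hstack([cv2.resize(a[140:300,100:340],(400,267)),cv2.resize(b[180:360,200:440],(400,300))[:267]])[...,::-1])
for n,dd in(('top',d),('side',d2)):
    c=cloud(n,dd).reshape(-1,3); m=(dd.ravel()>0)&(c[:,1]>-.265)&(c[:,1]<-.215)&(c[:,0]>.62)&(c[:,0]<.80)
    r=np.hypot(c[:,0]-.6945,c[:,2]-.056); t=np.degrees(np.arctan2(c[:,2]-.056,.6945-c[:,0])); m&=(r>.07)&(r<.14)
    print(n,np.percentile(t[m],[10,50,90]))
E
```

```text
time: 21.7
ee_pos: [0.46, 0.1947, 0.1018]
tcp_rot: [179.7, 0.1, -177.1]
wrist_force: [-1.2, -0.1, -1.6]
opening: 0.021
grasp_force: 122.2
[0.4604 0.1945 0.1024] [ 179.6    0.2 -177.2]
top [174.2 207.6] 0.75 [0.5595 0.1998 0.107 ]
side [264.3 278.4] 0.85 [0.5551 0.1989 0.107 ]
tri (array([0.5570705 , 0.1994667 , 0.10860364]), np.float64(0.0042663258694708795))
top blade z [0.1076 0.1093 0.1117] y [0.1848 0.1967 0.2094] x max 0.555680319848568 n 201 slopes dy/dx 0.064 dz/dx -0.01
side blade z [0.107  0.1091 0.1112] y [0.1857 0.198  0.2105] x max 0.5570196047903296 n 175 slopes dy/dx 0.046 dz/dx 0.006
top [-11.85908649 109.46604696 110.29417508]
side [-14.76627703 109.25094802 110.25422713]
```

View pics/s6.png

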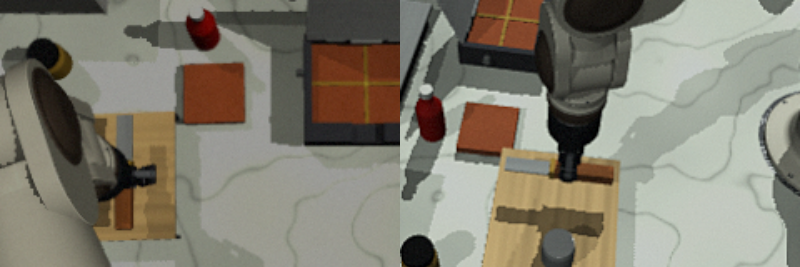

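```bash
python3 -m jog '[{"rotation":[0,0,0],"translation":[0,0,-15],"grip":10},{"rotation":[0,0,0],"translation":[0,0,-30],"grip":10},{"rotation":[0,0,0],"translation":[0,0,-38],"grip":10},{"rotation":[0,0,0],"translation":[0,0,-42],"grip":10},{"rotation":[0,0,0],"translation":[0,0,-44],"grip":10},{"rotation":[0,0,0],"translation":[0,0,-44],"grip":10}]' 40; python3 -m jog '[{"rotation":[0,0,0],"translation":[0,0,-1],"grip":10},{"rotation":[0,0,0],"translation":[0,0,-2],"grip":10},{"rotation":[0,0,0],"translation":[0,0,-2],"grip":10}]'
```

```text
time: 22.6
ee_pos: [0.4599, 0.1954, 0.0573]
tcp_rot: [179.7, 0.1, -177.1]
wrist_force: [0.9, 0.0, -1.5]
opening: 0.0211
grasp_force: 122.2
time: 22.9
ee_pos: [0.46, 0.1953, 0.0556]
tcp_rot: [179.6, 0.1, -177.1]
wrist_force: [0.0, 0.7, -1.0]
opening: 0.0209
grasp_force: 122.2
```

```bash
python3 -m jog '[{"rotation":[0,0,0],"translation":[0,0,-0.8],"grip":10},{"rotation":[0,0,0],"translation":[0,0,-0.8],"grip":10}]';python3 -m jog '[{"rotation":[0,0,0],"translation":[0,0,-0.8],"grip":10},{"rotation":[0,0,0],"translation":[0,0,-0.8],"grip":10}]'
```

```text
time: 23.1
ee_pos: [0.46, 0.1954, 0.0553]
tcp_rot: [179.6, 0.2, -177.1]
wrist_force: [-1.2, -0.7, 3.2]
opening: 0.0209
grasp_force: 123.0
time: 23.3
ee_pos: [0.4601, 0.1954, 0.0553]
tcp_rot: [179.6, 0.2, -177.1]
wrist_force: [-4.4, -2.6, 12.7]
opening: 0.021
grasp_force: 124.1
```

```bash
python3 -m jog '[{"rotation":[0,0,0],"translation":[0,0,0.8],"grip":10},{"rotation":[0,0,0],"translation":[0,0,0.8],"grip":28},{"rotation":[0,0,0],"translation":[0,0,0.8],"grip":45},{"rotation":[0,0,0],"translation":[0,0,0.8],"grip":45},{"rotation":[0,0,0],"translation":[0,0,0.8],"grip":45},{"rotation":[0,0,0],"translation":[0,0,10],"grip":45},{"rotation":[0,0,0],"translation":[0,0,30],"grip":45},{"rotation":[0,0,0],"translation":[0,0,65],"grip":45},{"rotation":[0,0,0],"translation":[0,0,110],"grip":45},{"rotation":[0,0,0],"translation":[-20,-45,130],"grip":45},{"rotation":[0,0,0],"translation":[-40,-90,150],"grip":45},{"rotation":[0,0,0],"translation":[-60,-135,150],"grip":45},{"rotation":[0,0,0],"translation":[-80,-180,150],"grip":45},{"rotation":[0,0,0],"translation":[-100,-225,150],"grip":45},{"rotation":[0,0,0],"translation":[-120,-270,150],"grip":45},{"rotation":[0,0,0],"translation":[-120,-270,150],"grip":45},{"rotation":[0,0,0],"translation":[-120,-270,150],"grip":45}]'
python3 - <<'E'
from h import *
a,d=imaging.camera('top'); b,d2=imaging.camera('side')
cv2.imwrite('pics/s7.png',np.hstack([cv2.resize(a[120:320,100:400],(400,267)),cv2.resize(b[130:360,180:460],(400,329))[62:]])[...,::-1])
for n,dd in(('top',d),('side',d2)):
    c=cloud(n,dd).reshape(-1,3); ok=dd.ravel()>0
    m=ok&(c[:,1]>-.265)&(c[:,1]<-.215)&(c[:,0]>.62)&(c[:,0]<.80)
    r=np.hypot(c[:,0]-.6945,c[:,2]-.056); t=np.degrees(np.arctan2(c[:,2]-.056,.6945-c[:,0])); m&=(r>.07)&(r<.14)
    print(n,np.percentile(t[m],[10,50,90]))
    P=c[ok&(c[:,0]>.33)&(c[:,0]<.6)&(abs(c[:,1]-.197)<.04)&(c[:,2]>.0565)&(c[:,2]<.08)]
    print('scraper',cv2.minAreaRect((P[:,:2]*1000).astype(np.float32)),np.percentile(P[P[:,0]<.47][:,2],[20,50,80]),np.percentile(P[P[:,0]>.5][:,2],[20,50,80]))
for t in 'red_bottle tin tile_a rub_block mug brass_jar brush'.split():
    r=[ray(n,m[0]['uv']) for n in('top','side') for m in [spotter.mark_of(n,t)] if m]
    if len(r)==2: print(t,tri(*r)[0].round(3))
print(readout.get_obs()['time'])
E
```

```text
time: 25.0
ee_pos: [0.3396, -0.0758, 0.2047]
tcp_rot: [179.7, 0.2, -177.3]
wrist_force: [-0.5, -0.6, -0.1]
opening: 0.0454
grasp_force: 0.0
top [-12.45020628 109.48435763 110.39324356]
scraper ((471.3022155761719, 194.89736938476562), (166.77810668945312, 25.323659896850586), 3.1733016967773438) [0.07014213 0.07209239 0.07393776] [0.0607713  0.06247837 0.06387966]
side [-15.10974095 109.48055424 110.34012491]
scraper ((474.1122741699219, 196.32040405273438), (167.049560546875, 26.46300506591797), 1.9588028192520142) [0.06788544 0.07092954 0.07248859] [0.0600181  0.06188888 0.06356036]
red_bottle [0.717 0.099 0.007]
tin [0.458 0.31  0.058]
tile_a [0.611 0.079 0.007]
rub_block [ 0.415 -0.374  0.004]
mug [ 0.563 -0.432  0.006]
brass_jar [0.666 0.347 0.002]
brush [ 0.42  -0.5   -0.003]
25.8
```

View pics/s7.png

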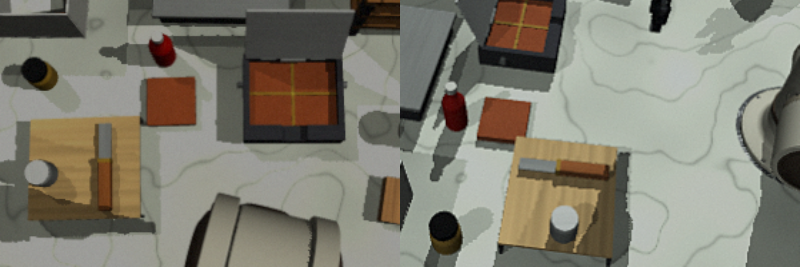

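The scraper lies flat and fully on the deck, at about (97–112, 123–210) in the left panel. The cover is back against its stop and none of the other objects have been disturbed, so I'm handing in.

```bash
python3 -c "
from workcell import bot; print(bot.job_done())"
```

```text
the job is handed in; nothing more can be done
None
```

The scraper was pulled out, its blade levered the cover up and swung it gently back to its stop (about 109°), and it now lies flat, wholly on the shelf deck; the job was handed in at about 26 s with nothing else visibly moved.

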